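Lock the carrier on the heated stage with the T-key

ROBOT

A 6-joint arm with a two-finger parallel gripper is mounted at the origin on the work surface. World frame = base frame: x ahead of the robot, y to its left, z up, the work surface at z = 0. Lengths are in m, angles in rad, forces in N, time in s.
With the tool pointing down it reaches from about 0.375 to 0.975 m from the base axis. Payload 3.8 kg.
Tool frame: the origin (TCP) lies at the very end of the fingers, on their centre line; the grasp point (between the pads) lies 19 mm behind it; z points along the fingers, y is the direction in which the jaws open and shut (so a half turn about z gives the same grasp; the last joint's range is limited). The gripper opens to 85 mm and grips with 20 to 120 N. Pads are 22 mm wide; open, the fingers measure 114 mm over their backs; the gripper's body (76 mm by 85 mm) begins 54 mm behind the grasp point. The pads swing forward as they close: fully open they stand 13 mm farther back than shut.
Start: joints at [-1.141, 0.264, 1.604, -0, 1.274, -0.037], TCP at [0.304, -0.603, 0.231] pointing down, gripper open.
Joint ranges: [-2.63, 2.63], [-0.94, 2.18], [0.31, 2.57], [-1.31, 4.45], [0, 2.66], [-2.55, 2.55]. Speed limits (rad/s): [2.57, 2.57, 3.14, 3.14, 3.14, 3.14].

INTERFACE

Orientations are given as a rotation vector (axis times angle).
In Python, from workcell import read_state, read_camera, camera_info, finish_job gives the robot as it stands. The module is installed in compiled form; this text tells all that it offers.
- The arm moves only by the tool play_rows, never from a script. Its argument "motion" is a list of rows, each a list of 5 numbers: the shift along the tool's x, y, z in units of 1000 mm (1.0 is 1000 mm), then the turn about the tool's z in units of 2 pi rad (1.0 is 2 pi rad), then the finger opening in mm, from 0 to 85.4. A call has 1 to 5 rows; each row shifts and turns the commanded pose from where the row before left it, along the tool's axes as they then stand; what a row does not reach is not made up. A row lasts 1/8 s, in which the tool goes at most 62.5 mm and 10.7 degrees, less where a joint would pass 70% of its speed; a pose out of reach is approached as far as the arm can. A call with a number of a shift or a turn outside -1 to 1 is refused whole. A call with a gripper value outside its range is refused whole. The fingers move at their own pace and stop on an object; "squeeze" is the grip in N (left out, the last holds). Time passes only in rows, so rows that do not move let the fingers close. It gives the time, the measured TCP pose, the force and the opening at its end, in the units of the state.
- read_state(): the state, without advancing time (a new reading comes with each control period).
- read_camera(name): name is "scene" or "top" or "wrist"; returns the picture (384x512x3 uint8, red, green, blue); there is no depth.
- camera_info(name): a dict with "intrinsics" (3x3 intrinsics, pixels), "pose" (4x4, takes a point from camera to world coordinates). Camera axes: x right, y down, z forward; pixel columns grow to the right and rows downward; lengths in m; the calibration is good to about 2 mm. A picture is of the moment at which its call begins: read the wrist's pose just before it. camera_info takes no time and is no camera call; for the wrist camera it gives the pose at the moment of the call.
- finish_job(): hands the job in, once; it reports no verdict.
The state is a dict: "time": time; "q": joint angles; "joint_vel": joint speeds; "joint_torque": joint torques, N m; "tool_pos": TCP position; "tcp_rot": TCP orientation; "wrist_force": force on the tool from outside, world axes, zero at the start; "torque": the same for the moment, N m; "width": opening from 0.0 (shut) to 1.0 (fully open).
Only numpy, scipy, OpenCV 4.12 (cv2) and the standard library are available. Lean on these libraries where they do the work, as an engineer would, in place of code of your own. Each camera call takes 0.05 s, during which the arm holds its last target. There are 200 camera calls.

TASK

Lock the carrier onto the round heated stage: from the rack take the one sound T-key (straight, full-length blade), push it fully home into the slot in the middle of the stage, then turn it clockwise (seen from above) as far as it goes and leave it standing there. The snapped and the bent key stay hanging in the rack, and the amber bottle beside the stage must stay standing where it is.

Things in the scene. Friction and masses are not known exactly. Their poses are not given: they have to be found in the camera images.
- key_sound: steel T-key, the sound one: straight flat blade 20 mm wide (x), 8 thick (y), 60 long, last 6 mm narrower; about 0.2 kg. Origin: centre of the collar's underside; z up, x along the handle. Above it: collar 36 mm wide, 10 high; stem 10 thick; handle bar 70 long (x), 14 thick (y), at 35 to 57 mm. Hangs in the rack by its collar, blade down.
- key_tip (a point): the middle of the sound key's blade end, 60 mm below the key's origin on its axis; axes as the key's
- key_short: steel T-key, damaged: the flat blade is snapped off, only 16 mm long. Origin: centre of the collar's underside; z up, x along the handle. Above it: collar 36 mm wide, 10 high; stem 10 thick; handle bar 70 long (x), 14 thick (y), at 35 to 57 mm. Hangs in the rack by its collar, blade down.
- key_bent: steel T-key, damaged: the flat blade is bent sideways by about 37 degrees 18 mm below the collar. Origin: centre of the collar's underside; z up, x along the handle. Above it: collar 36 mm wide, 10 high; stem 10 thick; handle bar 70 long (x), 14 thick (y), at 35 to 57 mm. Hangs in the rack by its collar, blade down.
- rack: aluminium key rack, fixed: plate 34 mm (x) by 270 mm (y), 6 mm thick, its top 105 mm above the table, on two end feet. Three 24 mm square holes at y = -85, 0 and +85 mm; any key may hang in any of them. Origin on the table under the middle.
- stage: round heated stage, fixed: aluminium flange 170 mm across, white ceramic collar 144 mm across, steel carrier ring on top 120 mm across, its top 92 mm above the table, with a 48 mm round opening in the middle. Origin on the table under the middle.
- lock_mouth (a point): middle of the slot's mouth on the brass lock cylinder in the stage's opening, 88.5 mm above the table (3.5 below the ring's top). Turns with the lock: x along the slot, z up. Slot 23 mm long (x), 11 wide (y), 65 deep, same both ways round; fully home, the sound key's collar rests on the cylinder.
- lock (a joint): angle of the lock cylinder, rad: grows clockwise seen from above; 0 is fully unlocked, 1.25 is the locked stop; it is stiff (about 0.1 N m) and stays where it is left
- bottle: amber glass solvent bottle, 48 mm across, 95 mm high, standing beside the stage. Origin: centre of its underside, z up.
There are look-alikes about, which are no part of the job. What is shaped like the key_sound but yellow is not meant. Several things look just like the bottle: the one meant starts farthest to the robot's left.

How it is judged:
By the outcome, as a careful person would: the job done as asked, in the order asked, and still so for the second after the job is handed in, with the robot touching nothing.
It also fails if it takes over 48 s, if anything falls off the work surface, if the arm or the gripper's body presses on something with over 40 N, if the wrist force passes 120 N, or if a joint passes its speed limit or range.

## Working session

There is one attempt and no reset: what is moved stays moved. The work goes in short steps, Python scripts to look and compute and a tool call to move; the robot and the scene stay as the last step left them, time stands still between calls to the robot, and variables do not carry over. Pictures are saved under pics/ and viewed, about 8 in all and at most 12, crops included, and the job is handed in when it is done.

Besides the shell and the picture viewer there is one more tool, called after "Emit:" as a command line: name --pt "numbers of a row" for each row, then --argument value for the rest. play_rows: Moves the arm, as the interface text tells. Shifts and turns lie within -1 to 1; 1 stands for 1000 mm of shift or 2 pi rad of turn. Its arguments: {"type":"object","properties":{"motion":{"type":"array","items":{"type":"array","items":{"type":"number"}}},"squeeze":{"type":"number"}},"required":["motion"]}

```bash
mkdir -p pics
cat > h.py <<'E'
import numpy as np, cv2
from workcell import *
def shot(n,f):
    ci=camera_info(n); im=read_camera(n); cv2.imwrite(f'pics/{f}.png',im[:,:,::-1]); np.savez(f'pics/{f}.npz',im=im,K=ci['intrinsics'],T=ci['pose']); return im
def load(f):
    d=np.load(f'pics/{f}.npz'); return d['im'],d['K'],d['T']
def ray(f,u,v):
    _,K,T=load(f); d=T[:3,:3]@np.linalg.solve(K,[u,v,1.]); return T[:3,3],d/np.linalg.norm(d)
def onz(f,u,v,z):
    o,d=ray(f,u,v); return o+d*(z-o[2])/d[2]
def tri(*obs):
    A=np.zeros((3,3));b=np.zeros(3);R=[ray(*o) for o in obs]
    for o,d in R:
        P=np.eye(3)-np.outer(d,d);A+=P;b+=P@o
    p=np.linalg.solve(A,b); return p,[np.linalg.norm(np.cross(p-o,d)) for o,d in R]
def proj(f,p):
    _,K,T=load(f); c=np.linalg.inv(T)@np.r_[p,1]; q=K@c[:3]; return q[:2]/q[2]
E
python3 - <<'E'
from h import *
a=shot('scene','s0');b=shot('top','t0');shot('wrist','w0')
for n in('scene','top','wrist'):
    c=camera_info(n);print(n,c['intrinsics'].round(1).tolist(),c['pose'].round(3).tolist())
print(read_state())
E
```

```text
scene [[385.8, 0.0, 258.2], [0.0, 385.8, 186.6], [0.0, 0.0, 1.0]] [[-0.785, 0.51, -0.352, 0.899], [0.62, 0.655, -0.432, 0.37], [0.01, -0.558, -0.83, 0.805], [0.0, 0.0, 0.0, 1.0]]
top [[376.3, 0.0, 253.6], [0.0, 376.3, 196.9], [0.0, 0.0, 1.0]] [[-0.022, -0.984, 0.179, 0.454], [-1.0, 0.021, -0.009, 0.024], [0.005, -0.179, -0.984, 1.075], [0.0, 0.0, 0.0, 1.0]]
wrist [[342.2, 0.0, 252.5], [0.0, 342.2, 196.3], [0.0, 0.0, 1.0]] [[0.45, -0.853, -0.264, 0.371], [-0.893, -0.431, -0.13, -0.569], [-0.003, 0.294, -0.956, 0.373], [0.0, 0.0, 0.0, 1.0]]
{'time': 0.15, 'q': array([-1.14090967e+00,  2.64603793e-01,  1.60503801e+00, -1.99690637e-05,
        1.27372446e+00, -3.68923987e-02]), 'joint_vel': array([ 0.0004947 , -0.0017687 , -0.00436168, -0.0013104 , -0.00082713,
       -0.0010405 ]), 'joint_torque': array([ 7.80792234e-04, -5.15904200e+01, -3.67960560e+01, -5.24589404e-05,
        7.99538917e-03,  1.35639996e-05]), 'tool_pos': array([ 0.30352038, -0.60227931,  0.23024412]), 'tcp_rot': array([-3.05472714e+00, -7.26183990e-01,  5.73010213e-04]), 'wrist_force': array([-0.20507236, -0.26716595, -0.56178044]), 'torque': array([-0.02814352, -0.01030343, -0.04261194]), 'width': 0.998941978773527}
```

View pics/s0.png

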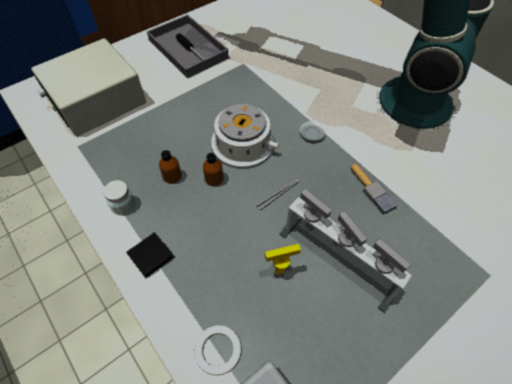

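View pics/t0.png

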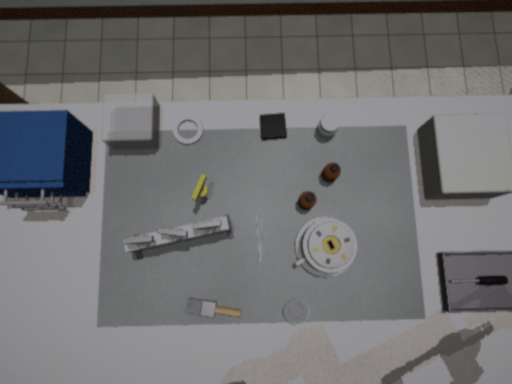

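Run:
```python
from h import *
im,_,_=load('s0'); t,_,_=load('t0')
a=cv2.resize(im[180:310,270:420],(600,520),interpolation=cv2.INTER_CUBIC)
b=cv2.resize(im[95:195,150:290],(560,400),interpolation=cv2.INTER_CUBIC)
cv2.imwrite('pics/c0.png',a[:,:,::-1])
for n,p in dict(rackL=(128,243),rackR=(228,225),k1=(142,240),k2=(175,231),k3=(207,225)).items(): print(n,onz('t0',*p,.105).round(3))
print('stage',onz('t0',331,245,.0885).round(3))
print('bot',onz('t0',307,200,.05).round(3),onz('t0',331,172,.05).round(3))
```

```text
rackL [0.518 0.339 0.105]
rackR [0.559 0.083 0.105]
k1 [0.525 0.303 0.105]
k2 [0.546 0.219 0.105]
k3 [0.56  0.137 0.105]
stage [ 0.502 -0.184  0.089]
bot [ 0.629 -0.133  0.05 ] [ 0.707 -0.204  0.05 ]
```

View pics/c0.png

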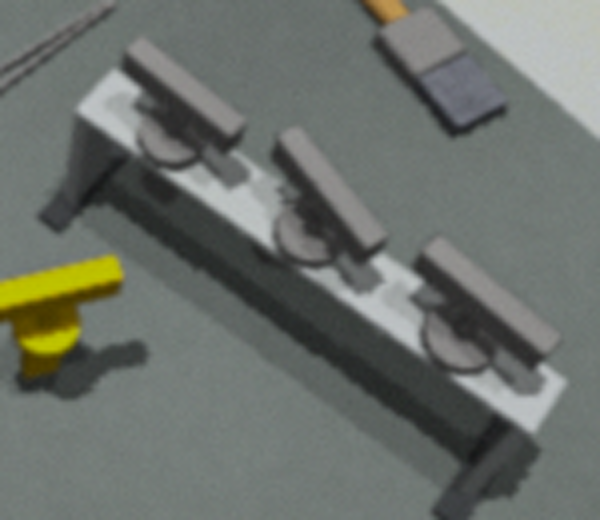

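Emit:
play_rows --pt "0.0345 -0.049 0 0 85" --pt "0.0345 -0.049 0 0 85" --pt "0.0345 -0.049 0 0 85" --pt "0.0345 -0.049 0 0 85" --pt "0.0345 -0.049 0 0 85"

```text
time: 0.78
tool_pos: [0.3474, -0.3044, 0.231]
tcp_rot: [-3.056, -0.726, -0.0]
wrist_force: [2.0, 0.6, 0.9]
width: 0.998
```

Emit:
play_rows --pt "0.0345 -0.049 0 0 85" --pt "0.0345 -0.049 0 0 85" --pt "0.0345 -0.049 0 0 85" --pt "0.0345 -0.049 0 0 85" --pt "0.0345 -0.049 0 0 85"

```text
time: 1.4
tool_pos: [0.3911, -0.0081, 0.2314]
tcp_rot: [3.056, 0.726, 0.002]
wrist_force: [1.9, 0.4, -0.4]
width: 0.996
```

Emit:
play_rows --pt "0.0345 -0.049 0 0 85" --pt "0 0 0 -0.0288 85" --pt "0 0 0 -0.0288 85" --pt "0 0 0 -0.0288 85" --pt "0 0 0 -0.0288 85"

```text
time: 2.02
tool_pos: [0.3998, 0.0495, 0.231]
tcp_rot: [-2.595, -1.77, 0.001]
wrist_force: [0.3, -0.9, -0.5]
width: 0.995
```

Emit:
play_rows --pt "0 0 0.01 -0.0288 85" --pt "0 0 0.01 -0.0288 85" --pt "0 0 0.01 -0.0288 85" --pt "0 0 0 0 85"

```text
time: 2.52
tool_pos: [0.3991, 0.0493, 0.2002]
tcp_rot: [-2.035, -2.391, 0.003]
wrist_force: [0.9, 0.3, 0.4]
width: 0.995
```

Take three wrist pictures while stepping along the rack (tool x now ≈ +y world).

```bash
python3 -c "
from h import *
shot('wrist','wA')"
```

Emit:
play_rows --pt "0.04 0 0 0 85" --pt "0.04 0 0 0 85" --pt "0 0 0 0 85"

```text
time: 2.95
tool_pos: [0.3871, 0.1301, 0.202]
tcp_rot: [2.032, 2.395, 0.002]
wrist_force: [0.2, -0.2, -0.3]
width: 0.991
```

```bash
python3 -c "
from h import *
b=shot('wrist','wB');a=load('wA')[0]
o=np.vstack([a,b])
o=np.hstack([a,b])
g=(255*(o/255.)**.6).astype(np.uint8)
cv2.imwrite('pics/AB.png',cv2.resize(g,(800,300),interpolation=cv2.INTER_AREA)[:,:,::-1])
print(read_state()['tool_pos'])"
```

```text
[0.38725207 0.12902689 0.20182956]
```

View pics/AB.png

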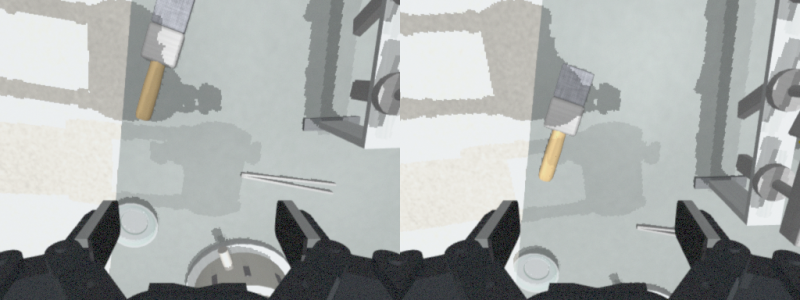

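Emit:
play_rows --pt "0.035 0.0 0 0 85" --pt "0.035 0 0 0 85" --pt "0 0 0 0 85"

```text
time: 3.38
tool_pos: [0.3761, 0.198, 0.2016]
tcp_rot: [2.033, 2.395, 0.001]
wrist_force: [0.4, -0.8, 1.1]
width: 0.994
```

```bash
python3 -c "
from h import *
b=shot('wrist','wC');a=load('wB')[0]
o=np.hstack([a[0:300,352:],b[0:300,352:]])
g=(255*(o/255.)**.6).astype(np.uint8)
cv2.imwrite('pics/BC.png',cv2.resize(g,None,fx=2,fy=2,interpolation=cv2.INTER_CUBIC)[:,:,::-1])
print(read_state()['tool_pos'])
for k in [(.525,.303),(.546,.219),(.56,.137)]:
  for f in 'wB','wC','wA':
    print(f,proj(f,np.r_[k,.099]).round(0),proj(f,np.r_[k,.045]).round(0))
"
```

```text
[0.37607801 0.19707988 0.20150194]
wB [516. -32.] [465.  -8.]
wC [493.  84.] [450.  85.]
wA [ 555. -206.] [ 490. -142.]
wB [498. 110.] [454. 107.]
wC [479. 204.] [441. 185.]
wA [530. -26.] [476.  -3.]
wB [476. 222.] [439. 200.]
wC [460. 300.] [428. 267.]
wA [503. 112.] [458. 108.]
```

View pics/BC.png

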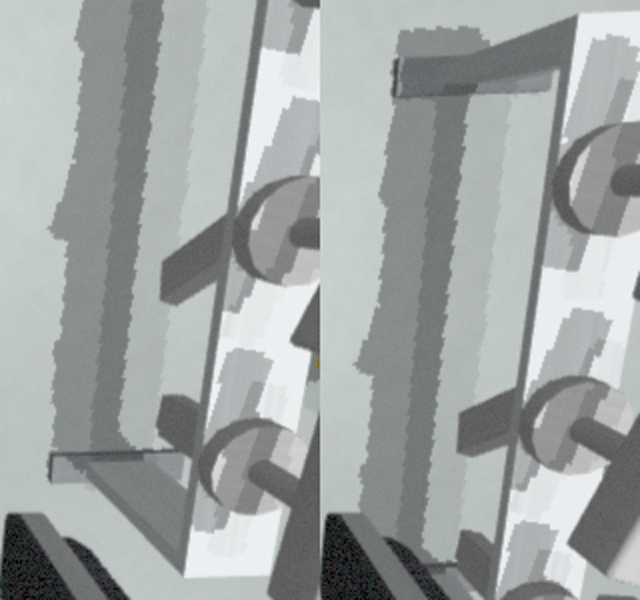

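Emit:
play_rows --pt "-0.033 0.0345 -0.01 0 85" --pt "-0.033 0.0345 -0.01 0 85" --pt "-0.033 0.0345 -0.01 0 85" --pt "-0.033 0.0345 -0.01 0 85" --pt "-0.033 0.0345 -0.01 0 85"

```text
time: 4.05
tool_pos: [0.5739, 0.0592, 0.2517]
tcp_rot: [2.037, 2.391, -0.001]
wrist_force: [0.0, 1.0, 0.3]
width: 0.994
```

Emit:
play_rows --pt "0 0 0 0 85"

```text
time: 4.18
tool_pos: [0.5754, 0.0585, 0.2521]
tcp_rot: [2.039, 2.387, 0.001]
wrist_force: [-0.4, -0.4, -0.3]
width: 0.999
```

```bash
python3 -c "
from h import *
print(read_state()['tool_pos'],read_state()['tcp_rot']);shot('wrist','wD')"
```

```text
[0.57541613 0.05854749 0.25214785] [2.03885746e+00 2.38703889e+00 8.28592728e-04]
```

Emit:
play_rows --pt "0.04 0.0 0 0 85" --pt "0 0 0 0 85"

```text
time: 4.47
tool_pos: [0.5645, 0.1032, 0.2507]
tcp_rot: [-2.031, -2.395, 0.001]
wrist_force: [-0.3, 0.2, 0.5]
width: 0.996
```

```bash
python3 -c "
from h import *
print(read_state()['tool_pos']);b=shot('wrist','wE');a=load('wD')[0]
cv2.imwrite('pics/DE.png',np.hstack([a[:, 112:],b[:,112:]])[:,:,::-1])"
```

```text
[0.56452887 0.10322422 0.25073265]
```

View pics/DE.png

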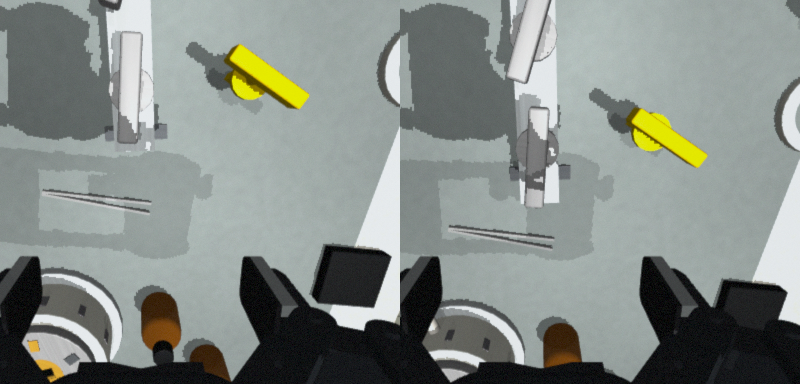

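```bash
python3 -c "
from h import *
t=tri(('wD',242.5,32),('wE',250,108));b=tri(('wD',240.5,142),('wE',247.5,206))
print(t,b); d=t[0]-b[0];print(np.linalg.norm(d),np.degrees(np.arctan2(d[1],d[0])),(t[0]+b[0])/2)
for z in(.162,):
  for f,p,q in(('wD',(242.5,32),(240.5,142)),('wE',(250,108),(247.5,206))):
    a=onz(f,*p,z);c=onz(f,*q,z);d=a-c;print(f,(a+c)/2,np.linalg.norm(d),np.degrees(np.arctan2(d[1],d[0])))
# collar in D centre (243,90), stem under; stage
print(tri(('t0',331,245),('s0',242,122)))
"
```

```text
(array([0.55211268, 0.16603212, 0.16001927]), [np.float64(1.1706035068438485e-05), np.float64(1.1706035068460933e-05)]) (array([0.56116068, 0.09784721, 0.15910392]), [np.float64(0.0002723127510245154), np.float64(0.0002723127510246124)])
0.06878871278545307 97.55887182309725 [0.55663668 0.13193966 0.1595616 ]
wD [0.55656471 0.13197201 0.162     ] 0.0681058792399121 97.3664270717343
wE [0.55672307 0.13250682 0.162     ] 0.06785906874422074 97.781033665095
(array([ 0.50284754, -0.18523785,  0.08351378]), [np.float64(0.00029801113491287166), np.float64(0.00029801113491273766)])
```

Emit:
play_rows --pt "0.0297 -0.0031 0.0 0.0047 50" --pt "0 0 0.03 0 50" --pt "0 0 0.02 0 50" --pt "0 0 0 0 50"

```text
time: 5.03
tool_pos: [0.5563, 0.1298, 0.1987]
tcp_rot: [-2.067, -2.362, 0.007]
wrist_force: [0.8, 0.4, -0.8]
width: 0.58
```

```bash
python3 -c "
from h import *
s=read_state();print(s['tool_pos'],s['tcp_rot'],s['width']);shot('wrist','wF')
c=[.5566,.132,.162];u=np.array([np.cos(np.radians(97.6)),np.sin(np.radians(97.6)),0])
for e in(-35,0,35):print(proj('wF',c+u*e/1000))
"
```

```text
[0.55631975 0.12981357 0.19867937] [-2.06721538 -2.3615967   0.00678033] 0.5799228532715531
[253.87280661 280.4476578 ]
[253.95427432 225.56234008]
[254.04490646 164.50289699]
```

View pics/wF.png

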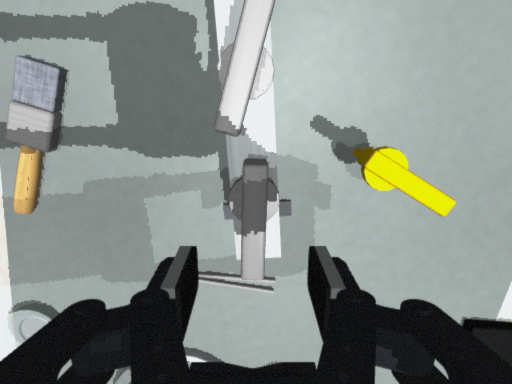

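Emit:
play_rows --pt "0.002 0 0.025 0 50" --pt "0 0 0.025 0 50" --pt "0 0 0.0175 0 50" --pt "0 0 0 0 50"

```text
time: 5.58
tool_pos: [0.5574, 0.1323, 0.1327]
tcp_rot: [-2.068, -2.363, 0.003]
wrist_force: [-0.7, -0.6, 0.3]
width: 0.588
```

Emit:
play_rows --pt "0 0 0 0 10" --pt "0 0 0 0 0" --pt "0 0 0 0 0" --pt "0 0 0 0 0" --pt "0 0 0 0 0" --squeeze 80

```text
time: 6.2
tool_pos: [0.559, 0.1328, 0.135]
tcp_rot: [2.068, 2.363, 0.002]
wrist_force: [-1.1, -0.7, 6.0]
width: 0.151
```

```bash
python3 -c "
from h import *
s=read_state();print(s)
"
```

```text
{'time': 6.2, 'q': array([ 1.90042030e-01,  1.53730327e-01,  1.92182307e+00, -1.47285369e-04,
        1.06403702e+00,  5.69303064e-02]), 'joint_vel': array([ 7.52398011e-04, -2.54306461e-04,  1.00498124e-03,  1.51147719e-03,
        1.30354799e-04, -2.24274853e-05]), 'joint_torque': array([ 2.97576087e-01, -3.90769494e+01, -3.13544190e+01,  1.19428835e-01,
       -3.01463697e-01,  2.18831345e-03]), 'tool_pos': array([0.55898028, 0.13283827, 0.13502576]), 'tcp_rot': array([2.06782011e+00, 2.36333445e+00, 2.35553421e-03]), 'wrist_force': array([-1.088499  , -0.69971321,  5.98200744]), 'torque': array([-0.09664439,  0.08738214,  0.0595253 ]), 'width': 0.15129754361081535}
```

Emit:
play_rows --pt "0 0 -0.02 0 0" --pt "0 0 -0.03 0 0" --pt "0 0 -0.035 0 0" --pt "0 0 -0.035 0 0" --pt "0 0 0 0 0"

```text
time: 6.82
tool_pos: [0.5604, 0.1333, 0.2583]
tcp_rot: [2.066, 2.361, 0.01]
wrist_force: [-0.5, 0.3, -1.3]
width: 0.146
```

```bash
python3 -c "
from h import *
s=read_state();print(s['tool_pos'],s['tcp_rot'],s['wrist_force'],s['width']);shot('wrist','wG');a=shot('scene','s1')
# stage/slot: crop from scene+top
b=load('t0')[0]
A=cv2.resize(load('s0')[0][95:170,200:290],(450,375),interpolation=cv2.INTER_CUBIC)
B=cv2.resize(b[210:280,290:370],(350,306),interpolation=cv2.INTER_CUBIC)
C=cv2.resize(a[140:290,270:420],(375,375),interpolation=cv2.INTER_CUBIC)
cv2.imwrite('pics/G.png',cv2.resize(np.vstack([load('wG')[0][:, :],]),(512,384))[:,:,::-1])
o=np.zeros((375,800,3),np.uint8);o[:,:425]=A[:,:425];o[:,425:]=C
cv2.imwrite('pics/H.png',o[:,:,::-1])
"
```

```text
[0.56035165 0.13325379 0.25827402] [2.06555863 2.36088413 0.00959088] [-0.51031991  0.30500261 -1.33151021] 0.14591501815198366
```

View pics/H.png

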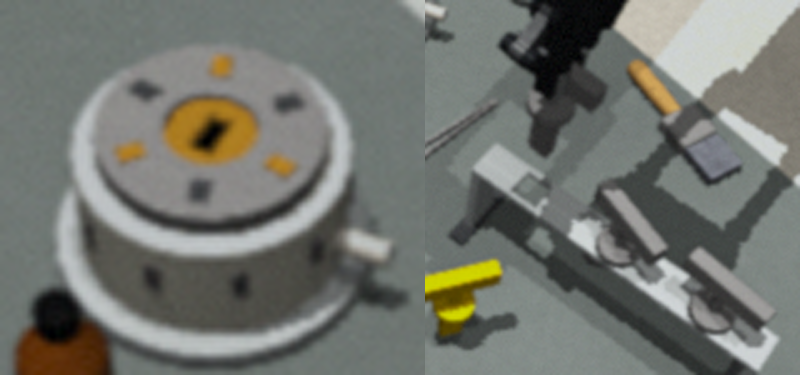

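Emit:
play_rows --pt "-0.0547 -0.0141 0 0 0" --pt "-0.0547 -0.0141 0 0 0" --pt "-0.0547 -0.0141 0 0 0" --pt "-0.0547 -0.0141 0 0 0" --pt "-0.0547 -0.0141 0 0 0"

```text
time: 7.55
tool_pos: [0.5227, -0.1489, 0.2511]
tcp_rot: [-2.066, -2.362, 0.002]
wrist_force: [0.7, -0.9, -2.4]
width: 0.146
```

Emit:
play_rows --pt "-0.0547 -0.0141 0 0 0" --pt "-0.0547 -0.0141 0 0 0" --pt "0 0 0 0 0"

```text
time: 7.92
tool_pos: [0.509, -0.263, 0.251]
tcp_rot: [-2.072, -2.356, 0.003]
wrist_force: [-0.1, 1.8, -0.6]
width: 0.147
```

```bash
python3 -c "
from h import *
s=read_state();print(s['tool_pos'],s['tcp_rot'],s['wrist_force'],s['width']);shot('wrist','wI')"
```

```text
[ 0.50903564 -0.26298313  0.25098297] [-2.07227404 -2.35614383  0.00309248] [-0.10477662  1.78842325 -0.64136895] 0.1471745169388164
```

Emit:
play_rows --pt "0.02 0.03 0.0 0 0" --pt "0 0 0 0 0"

```text
time: 8.22
tool_pos: [0.5388, -0.2333, 0.252]
tcp_rot: [-2.063, -2.365, -0.001]
wrist_force: [-0.7, 0.1, -2.6]
width: 0.148
```

```bash
cat > slot.py <<'E'
from h import *
def find(f):
    im=load(f)[0].astype(np.uint8); hsv=cv2.cvtColor(im,cv2.COLOR_RGB2HSV)
    br=cv2.inRange(hsv,(10,120,90),(28,255,255))
    n,l,st,c=cv2.connectedComponentsWithStats(br); i=1+np.argmax(st[1:,4]); x,y,w,h,a=st[i]
    hull=cv2.convexHull(cv2.findContours((l==i).astype(np.uint8),0,2)[0][0])
    m=np.zeros_like(br);cv2.fillConvexPoly(m,hull,255)
    el=cv2.fitEllipse(hull)
    dark=((im.max(2)<60)&(cv2.erode(m,np.ones((5,5)))>0)).astype(np.uint8)
    cs=cv2.findContours(dark,0,2)[0]; c=max(cs,key=cv2.contourArea); r=cv2.minAreaRect(c)
    return el,r,(x,y,w,h),cv2.boxPoints(r)
if __name__=='__main__':
    for f in('wI','wJ'):
        el,r,bb,bx=find(f);print(f,el,r,bb)
        c=onz(f,*r[0],.0885);B=np.array([onz(f,*p,.0885) for p in bx]);e=[B[1]-B[0],B[2]-B[1]];e=max(e,key=np.linalg.norm)
        print(c,[np.linalg.norm(B[1]-B[0]),np.linalg.norm(B[2]-B[1])],np.degrees(np.arctan2(e[1],e[0])),'brass',onz(f,*el[0],.0885))
    print(tri(*[(f,*find(f)[1][0]) for f in('wI','wJ')]),tri(*[(f,*find(f)[0][0]) for f in('wI','wJ')]))
E
python3 -c "
from h import *
s=read_state();print(s['tool_pos'],s['tcp_rot']);b=shot('wrist','wJ');a=load('wI')[0]
cv2.imwrite('pics/IJ.png',np.hstack([a[:, 56:456],b[:,56:456]])[:,:,::-1])"; python3 slot.py
```

```text
[ 0.53875443 -0.23325463  0.25204258] [-2.06330653e+00 -2.36498084e+00 -8.34811449e-04]
wI ((258.5993957519531, 84.97200775146484), (56.16410446166992, 59.103538513183594), 5.475210666656494) ((258.5999755859375, 85.80001068115234), (11.384200096130371, 25.298221588134766), 71.56504821777344) (np.int32(231), np.int32(56), np.int32(56), np.int32(59))
[ 0.50317689 -0.18383191  0.0885    ] [np.float64(0.021265648162214105), np.float64(0.009240019286693966)] 24.877536166772657 brass [ 0.50308751 -0.18316886  0.0885    ]
wJ ((220.28082275390625, 115.95335388183594), (53.793296813964844, 56.21945571899414), 155.01280212402344) ((220.4756622314453, 116.54594421386719), (12.204564094543457, 25.43842887878418), 72.89727020263672) (np.int32(194), np.int32(88), np.int32(54), np.int32(56))
[ 0.50321676 -0.18376017  0.0885    ] [np.float64(0.02227381902744451), np.float64(0.010331168093732931)] 24.308545665611867 brass [ 0.50299291 -0.18328043  0.0885    ]
(array([ 0.50317473, -0.1838137 ,  0.08791017]), [np.float64(1.0852103607761067e-05), np.float64(1.0852103607734697e-05)]) (array([ 0.50308126, -0.18319429,  0.08958132]), [np.float64(5.171311642993157e-06), np.float64(5.171311642996908e-06)])
```

View pics/IJ.png

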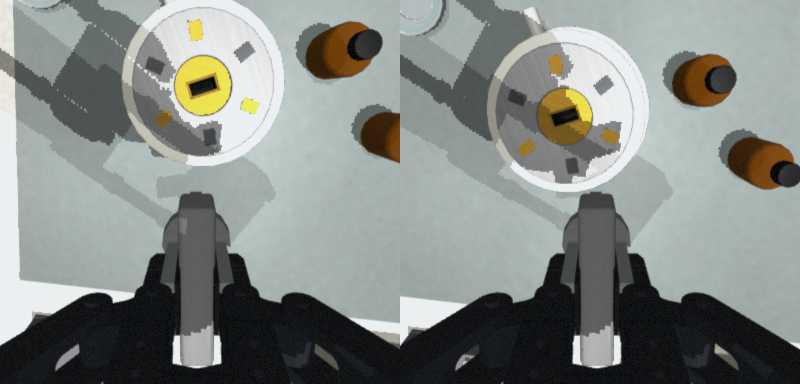

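Run:
```python
from h import *
from scipy.spatial.transform import Rotation as R
im,K,T=load('wI')
tp=np.array([.50904,-.26298,.25098]);Rt=R.from_rotvec([-2.07227,-2.35614,.00309]).as_matrix()
for dz in(.025,.027,.029):
    for q in((237,208),(270,208),(237,367),(270,367)):
        print(dz,q,(Rt.T@(onz('wI',*q,tp[2]+dz)-tp)*1000).round(1))
M=np.eye(4);M[:3,:3]=Rt;M[:3,3]=tp
print((np.linalg.inv(M)@T).round(4))
# row profile of handle to refine edges
for v in(215,240,330,345,355): print(v,im[v,228:282].mean(1).astype(int).tolist())
print(im[185:220,253].mean(1).astype(int),im[355:384,250].mean(1).astype(int))
```

```text
0.025 (237, 208) [ 33.8  -5.7 -24.9]
0.025 (270, 208) [ 33.8   6.4 -25. ]
0.025 (237, 367) [-37.6  -6.6 -25. ]
0.025 (270, 367) [-37.6   7.4 -25.1]
0.027 (237, 208) [ 34.5  -5.6 -26.9]
0.027 (270, 208) [ 34.5   6.3 -27. ]
0.027 (237, 367) [-35.7  -6.5 -27. ]
0.027 (270, 367) [-35.7   7.3 -27.1]
0.029 (237, 208) [ 35.2  -5.5 -28.9]
0.029 (270, 208) [ 35.2   6.2 -29. ]
0.029 (237, 367) [-33.9  -6.4 -29. ]
0.029 (270, 367) [-33.8   7.2 -29.1]
[[ 0.000e+00 -9.561e-01 -2.929e-01  7.440e-02]
 [ 1.000e+00  4.000e-04 -1.300e-03  1.000e-04]
 [ 1.300e-03 -2.929e-01  9.561e-01 -1.429e-01]
 [ 0.000e+00  0.000e+00  0.000e+00  1.000e+00]]
215 [106, 67, 60, 62, 61, 60, 69, 85, 82, 90, 90, 92, 94, 93, 94, 90, 94, 91, 93, 94, 92, 92, 97, 93, 96, 95, 94, 95, 98, 96, 93, 91, 96, 94, 90, 91, 92, 90, 94, 91, 87, 85, 81, 63, 58, 63, 65, 76, 115, 151, 163, 167, 167, 167]
240 [89, 92, 91, 93, 90, 88, 70, 77, 83, 87, 92, 93, 92, 93, 92, 95, 93, 95, 93, 97, 91, 94, 96, 92, 96, 97, 96, 95, 95, 95, 95, 93, 91, 92, 93, 94, 93, 93, 95, 92, 85, 84, 73, 71, 88, 91, 90, 88, 89, 90, 90, 88, 90, 89]
330 [22, 11, 21, 4
[... 316 characters left out ...]
 181, 178, 180, 180, 180, 178, 178, 179, 177, 174, 176, 177, 175, 176, 175, 171, 178, 177, 176, 164, 155, 146, 138, 233, 238, 239, 238, 238, 235, 196, 73, 24, 20, 20, 15]
355 [96, 229, 239, 238, 238, 238, 238, 232, 139, 126, 138, 126, 164, 173, 177, 175, 177, 179, 178, 177, 179, 179, 181, 178, 179, 178, 177, 177, 176, 173, 173, 176, 176, 172, 174, 172, 172, 173, 162, 156, 147, 152, 233, 239, 236, 237, 238, 238, 228, 92, 17, 14, 21, 9]
[165 161 163 163 161 152 128  75  64  64  63  66  64  65  60  62  67  67
  64  63  65  63  66  77  86  89  91  91  93  95  95  96  95  93  96] [181 183 181 179 182 178 180 180 181 176 187 233 217  84  19  22  20  21
  16  18  16  15  17   8  13  11  10  18  14]
```

Emit:
play_rows --pt "0 0 0 0.029 0" --pt "0 0 0 0.029 0" --pt "0 0 0 0.029 0" --pt "0 0 0 0.029 0" --pt "0 0 0 0.029 0"

```text
time: 8.9
tool_pos: [0.5373, -0.2352, 0.2529]
tcp_rot: [-2.9, -1.205, 0.002]
wrist_force: [0.4, -0.5, -1.8]
width: 0.151
```

Emit:
play_rows --pt "0 0 0 0.029 0" --pt "0 0 0 0.029 0" --pt "0 0 0 0 0" --pt "0 0 0 0 0"

```text
time: 9.4
tool_pos: [0.5378, -0.2357, 0.2534]
tcp_rot: [-3.068, -0.673, 0.001]
wrist_force: [0.4, 0.1, -1.5]
width: 0.148
```

```bash
cat > rel.py <<'E'
from h import *
from scipy.spatial.transform import Rotation as R
P=[];Y=[]
for i in range(5):
    s=read_state();P.append(s['tool_pos']);X=R.from_rotvec(s['tcp_rot']).as_matrix();Y.append(np.arctan2(X[1,0],X[0,0]));im=read_camera('top')
p=np.mean(P,0);y=np.mean(Y);print(p.round(4),np.std(P,0).round(4),np.degrees(y).round(2),np.degrees(np.std(Y)).round(2),s['wrist_force'].round(1),s['torque'].round(2),s['width'].round(3),s['time'],s['q'][5])
x=np.array([np.cos(y),np.sin(y)]);yy=np.array([np.sin(y),-np.cos(y)])
d=np.array([.5032,-.1836])+.0005*x-p[:2]
print('tool shift',(d@x).round(4),(d@yy).round(4),'turn',((y-np.radians(24.6))/2/np.pi).round(4))
E
python3 rel.py
```

```text
Traceback (most recent call last):
  File "rel.py", line 6, in <module>
    p=np.mean(P,0);y=np.mean(Y);print(p.round(4),np.std(P,0).round(4),np.degrees(y).round(2),np.degrees(np.std(Y)).round(2),s['wrist_force'].round(1),s['torque'].round(2),s['width'].round(3),s['time'],s['q'][5])
                                                                                                                                                                           ^^^^^^^^^^^^^^^^
AttributeError: 'float' object has no attribute 'round'
```

```bash
sed -i "s/s\['width'\].round(3)/s['width']/" rel.py; python3 rel.py
```

```text
[ 0.5382 -0.2361  0.2538] [0. 0. 0.] 24.58 0.01 [ 1.  -0.6 -2.1] [ 0.    0.01 -0.03] 0.15317444706768327 9.85 0.6863253085151245
tool shift -0.0095 -0.0623 turn -0.0001
```

Emit:
play_rows --pt "-0.0425 -0.031 0 0 0" --pt "-0.0425 -0.031 0 0 0" --pt "0 0 0 0 0" --pt "0 0 0 0 0"

```text
time: 10.4
tool_pos: [0.4356, -0.2153, 0.2544]
tcp_rot: [3.069, 0.667, 0.003]
wrist_force: [0.2, 0.1, -1.9]
width: 0.149
```

```bash
python3 - <<'E'
from slot import *
shot('wrist','wK')
f='wK';el,r,bb,bx=find(f);print(f,el,r,bb)
c=onz(f,*r[0],.0885);B=np.array([onz(f,*p,.0885) for p in bx]);e=[B[1]-B[0],B[2]-B[1]];e=max(e,key=np.linalg.norm)
print(c,np.degrees(np.arctan2(e[1],e[0])),'brass',onz(f,*el[0],.0885))
E
python3 rel.py
```

```text
wK ((251.26307678222656, 90.8883056640625), (55.3352165222168, 57.87479019165039), 177.84046936035156) ((251.5, 91.5), (25.0, 11.0), 90.0) (np.int32(224), np.int32(62), np.int32(55), np.int32(58))
[ 0.50332782 -0.18398043  0.0885    ] -155.24077930893182 brass [ 0.5037021  -0.18358536  0.0885    ]
[ 0.4362 -0.2154  0.2542] [0.0001 0.0001 0.0002] 24.56 0.01 [ 0.2  0.2 -2.3] [-0.01  0.04  0.01] 0.14885865508192642 10.65 0.6321579993581025
tool shift 0.0746 -0.001 turn -0.0001
```

Emit:
play_rows --pt "0.0374 -0.0008 0 0 0" --pt "0.0374 0 0 0 0" --pt "0 0 0.03 0 0" --pt "0 0 0.03 0 0" --pt "0 0 0 0 0"

```text
time: 11.32
tool_pos: [0.501, -0.1821, 0.1906]
tcp_rot: [-3.066, -0.668, 0.009]
wrist_force: [-0.5, 0.1, -1.4]
width: 0.15
```

```bash
sed -i 's/\[.5032,-.1836\]/[.5034,-.1837]/' rel.py; python3 rel.py
```

```text
[ 0.5029 -0.1831  0.1936] [0.0011 0.0006 0.0018] 24.56 0.01 [-0.  -0.1 -1.9] [ 0.05 -0.03 -0.03] 0.14698505721718458 11.525 0.7464082505631617
tool shift 0.0007 0.0007 turn -0.0001
```

```bash
python3 rel.py
```

```text
[ 0.5037 -0.1836  0.1953] [0.0003 0.0001 0.0003] 24.54 0.0 [-0.4  0.2 -2.2] [-0.02 -0.01  0.06] 0.15214684209692023 11.775 0.7463777408465275
tool shift 0.0002 -0.0001 turn -0.0002
```

Emit:
play_rows --pt "0 0 0.01 0 0" --pt "0 0 0.008 0 0" --pt "0 0 0.007 0 0" --pt "0 0 0.005 0 0" --pt "0 0 0 0 0"

```text
time: 12.45
tool_pos: [0.5026, -0.1831, 0.1631]
tcp_rot: [-3.069, -0.668, 0.001]
wrist_force: [-0.0, -0.7, -1.5]
width: 0.147
```

```bash
python3 rel.py
```

```text
[ 0.5028 -0.1831  0.1637] [0.0001 0.0001 0.0003] 24.55 0.0 [ 0.2 -0.6 -2.2] [0.04 0.03 0.01] 0.14925822226210286 12.65 0.746434067448383
tool shift 0.0008 0.0008 turn -0.0001
```

Emit:
play_rows --pt "0.0005 0.0005 0.012 0 0" --pt "0 0 0.012 0 0" --pt "0 0 0.01 0 0" --pt "0 0 0.005 0 0" --pt "0 0 0.002 0 0"

```text
time: 13.32
tool_pos: [0.5032, -0.1833, 0.1221]
tcp_rot: [-3.069, -0.668, 0.001]
wrist_force: [1.1, 0.3, -1.9]
width: 0.148
```

```bash
python3 rel.py
```

```text
[ 0.5035 -0.1834  0.1226] [0.0002 0.0001 0.0004] 24.55 0.0 [ 0.  -0.5 -1.5] [-0.02  0.04  0.05] 0.15363256906301945 13.525 0.746494449654279
tool shift 0.0003 0.0002 turn -0.0001
```

Still free; about 4 mm to go.

Emit:
play_rows --pt "0 0 0.002 0 0" --pt "0 0 0.0015 0 0" --pt "0 0 0.001 0 0" --pt "0 0 0.001 0 0" --pt "0 0 0 0 0"

```text
time: 14.2
tool_pos: [0.5036, -0.1834, 0.1186]
tcp_rot: [-3.07, -0.668, 0.0]
wrist_force: [-3.2, 1.4, 6.0]
width: 0.147
```

```bash
python3 rel.py
```

```text
[ 0.5035 -0.1834  0.1186] [0. 0. 0.] 24.55 0.0 [-3.7  1.2  7. ] [ 0.23  0.62 -0.02] 0.14880402048004307 14.4 0.7464576257423177
tool shift 0.0003 0.0002 turn -0.0001
```

Emit:
play_rows --pt "0 0 0.0005 0.0275 0" --pt "0 0 0 0.0275 0" --pt "0 0 0 0.0275 0" --pt "0 0 0 0.0275 0" --pt "0 0 0 0.0275 0" --squeeze 110

```text
time: 15.08
tool_pos: [0.5046, -0.1843, 0.1186]
tcp_rot: [3.064, -0.686, 0.004]
wrist_force: [-1.9, -0.7, 5.7]
width: 0.142
```

```bash
python3 rel.py
```

```text
[ 0.5046 -0.1843  0.1186] [0. 0. 0.] -25.17 0.23 [-2.3 -0.8  6.1] [-0.17  0.35 -0.05] 0.13995170414182856 15.275 1.6105882369301463
tool shift -0.0008 -0.0 turn -0.1382
```

Emit:
play_rows --pt "0 0 0 0.025 0" --pt "0 0 0 0.025 0" --pt "0 0 0 0.014 0" --pt "0 0 0 0 0"

```text
time: 15.82
tool_pos: [0.5042, -0.1846, 0.1186]
tcp_rot: [2.869, -1.277, 0.004]
wrist_force: [-3.0, -0.4, 6.7]
width: 0.144
```

```bash
python3 rel.py
```

```text
[ 0.5042 -0.1846  0.1186] [0. 0. 0.] -47.97 0.01 [-3.6 -0.6  6.7] [-0.48  0.64 -0.02] 0.1447217983309883 16.025 2.0125539398290937
tool shift -0.0007 0.0 turn -0.2016
```

Emit:
play_rows --pt "0 0 0 0.008 0" --pt "0 0 0 0.008 0" --pt "0 0 0 0.006 0" --pt "0 0 0 0 0"

```text
time: 16.58
tool_pos: [0.5042, -0.1846, 0.1186]
tcp_rot: [2.775, -1.468, 0.004]
wrist_force: [-1.9, -0.4, 5.6]
width: 0.145
```

```bash
python3 rel.py
```

```text
[ 0.5042 -0.1846  0.1186] [0. 0. 0.] -55.76 0.01 [-2.3 -0.3  7.1] [-0.37  0.6   0.77] 0.14208297732128658 16.775 2.149219687767222
tool shift -0.0007 0.0002 turn -0.2232
```

Emit:
play_rows --pt "0 0 0 0.006 0" --pt "0 0 0 0.006 0" --pt "0 0 0 0 0"

```text
time: 17.2
tool_pos: [0.5042, -0.1846, 0.1186]
tcp_rot: [2.72, -1.566, 0.004]
wrist_force: [-2.0, -1.1, 6.6]
width: 0.144
```

```bash
python3 rel.py
```

```text
[ 0.5042 -0.1846  0.1186] [0. 0. 0.] -59.86 0.01 [-1.2 -1.8  5.9] [-0.22  0.58  2.07] 0.14641508253278993 17.4 2.221878917269819
tool shift -0.0007 0.0003 turn -0.2346
```

Emit:
play_rows --pt "0 0 0 -0.008 0" --pt "0 0 0 0 0" --pt "0 0 0 0 45" --pt "0 0 0 0 45" --pt "0 0 0 0 45"

```text
time: 18.08
tool_pos: [0.5034, -0.1833, 0.1165]
tcp_rot: [-2.756, 1.508, 0.001]
wrist_force: [0.5, -0.3, 0.8]
width: 0.526
```

Emit:
play_rows --pt "0 0 -0.02 0 45" --pt "0 0 -0.04 0 45" --pt "0 0 -0.04 0 45" --pt "0 0 -0.04 0 45" --pt "-0.06 0 0 0 45"

```text
time: 18.7
tool_pos: [0.4749, -0.1351, 0.2615]
tcp_rot: [-2.752, 1.511, -0.014]
wrist_force: [-0.0, 1.8, 0.1]
width: 0.529
```

Emit:
play_rows --pt "-0.02 0 0 0 45" --pt "0 0 0 0 45" --pt "0 0 0 0 45"

```text
time: 19.08
tool_pos: [0.4607, -0.1166, 0.2564]
tcp_rot: [2.756, -1.507, 0.0]
wrist_force: [-0.5, -0.1, -0.1]
width: 0.527
```

```bash
python3 rel.py; python3 -c "
from h import *
a=shot('wrist','wL');b=shot('scene','s2')
o=np.zeros((384,800,3),np.uint8);o[:,:400]=a[:,56:456];o[:,400:]=cv2.resize(b[90:282,140:340],(400,384),interpolation=cv2.INTER_CUBIC)
cv2.imwrite('pics/L.png',o[:,:,::-1])"
```

```text
[ 0.4608 -0.1167  0.2564] [0.     0.0001 0.    ] -57.38 0.02 [0.3 0.6 0.6] [-0.01  0.02  0.  ] 0.5308333880759575 19.275 2.272138204860919
tool shift 0.0799 0.0002 turn -0.2277
```

View pics/L.png

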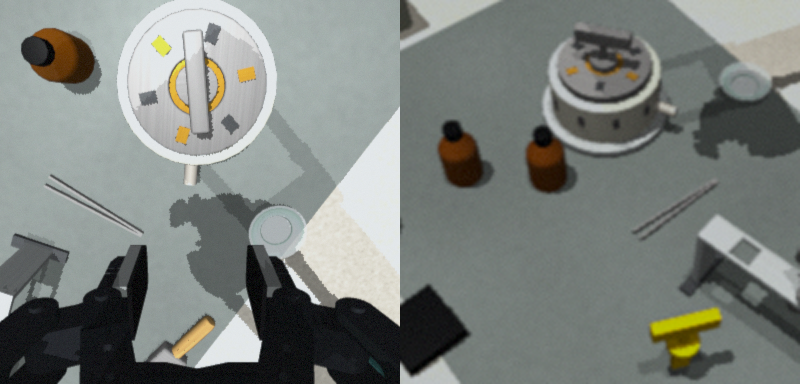

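```bash
python3 -c "
from h import *
a,b=load('s0')[0].astype(int),load('s2')[0].astype(int)
print(abs(a-b)[150:188,202:226].mean(), abs(a-b)[150:188,158:182].mean())
finish_job()"
```

```text
2.04312865497076 2.0840643274853803
the job is handed in; nothing more can be done
```

I took the sound key, the one at the stage end of the rack, pushed it fully home in the stage's slot and turned it clockwise to the stop. It is standing there, and I handed the job in at about 19 s on the robot's clock, with the gripper clear of everything.

- **Which key:** side views with the wrist camera showed a straight, full-length blade where a sound key's tip should be. The middle key's blade pointed off to one side, and the far key's blade did not show below the plate.
- **Fully home:** contact came at 118.6 mm TCP height against 118.5 mm expected, so the collar is on the cylinder.
- **Locked:** the wrist felt resistance after about 80° of turn, which is the 72° of lock travel plus roughly 9° of play in the slot. Pushing further raised the torque to about 2 N m, well above the lock's 0.1 N m stiffness. I turned back about 3° before letting go, within that play. The last picture shows the handle at about −53°, which fits a lock left at its stop, but I could not read the lock angle directly.
- **The rest:** a before-and-after scene picture shows both bottles standing unchanged. I touched neither damaged key. Both were still hanging after I lifted the sound key out, but I did not picture the whole rack again at the end.

No check failed or disagreed.

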